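# Fetch the short board from behind the tall ones

### The job

The short circuit board in the three-slot board rack is boxed in between two tall ones: take out both tall boards and park them in the two slots of the empty two-slot stand, then move the short board into the clip slot of the test jig. After that put each tall board back into the rack slot it came from, every board pushed fully home in its spring clip and let go. Do not shift the solder reel, the transformer or the capacitor on the jig.

Things in the scene. Friction and masses are not known exactly. Their poses are not given: they have to be found in the camera images.
- short_board: SHORT board to fetch: green circuit board on aluminium plate, 96 mm wide (y), 78 high (z), 10 thick (x, the grip width). Starts in the rack's middle slot. Origin: centre of bottom edge, mid-thickness; z up. Parts stand up to 11 mm off its +x face (the green one), only more than 24 mm from the middle and above 43 mm height; the middle strip, 48 mm wide, is bare on both faces. 0.14 to 0.26 kg.
- stepped_board: TALL stepped board: green circuit board on aluminium plate, 10 mm thick (x, the grip width), 130 wide (y) up to 86 mm height, then a middle tongue 70 wide up to 130 mm (z), bare on both faces. Parts up to 14 mm off its +x face (the green one) at heights 48 to 82 mm. Starts in one outer rack slot. Origin: centre of bottom edge, mid-thickness; z up. 0.25 to 0.47 kg.
- straight_board: TALL plain rectangular board: green circuit board on aluminium plate, 10 mm thick (x, the grip width), 120 wide (y), 130 high (z). Capacitors and a copper block stand up to 14 mm off its +x face (the green one) at heights 47 to 86 mm; bare above. Starts in the other outer rack slot. Origin: centre of bottom edge, mid-thickness; z up. 0.27 to 0.50 kg.
- rack: Three-slot board rack, fixed: black base with aluminium rails, 132 mm (x) by 130 mm (y), grey end plates 28 mm high. Origin: centre of underside; z up. Slots run along its y, a spring clip in each. A seated board has its origin at rack x = -36, 0 or +36 mm, y = 0, z = 10 mm (slot floor), x axis along rack x. About 5 to 15 N push a board in; pulling out takes about 5 N plus its weight.
- stand: Empty two-slot stand, fixed: as the rack, 148 mm (x) by 130 mm (y). Seated board: origin at stand x = -45 or +45, y = 0, z = 10 mm. All spring clips (rack, stand, jig): finger pairs at y = +-31 mm, 18 mm wide, 34 mm above the slot floor; the +x finger is rigid, the -x one a spring leaf that yields 6 mm beyond the board's face; mouth flares to 23 mm over the upper 16 mm.
- jig: Test jig, fixed: grey instrument housing 144 mm (x) by 150 mm (y), deck 30 mm high, one spring-clip slot along y across its middle. Origin: centre of underside; z up. Seated board: origin at jig x = 0, y = 0, z = 30 mm, x axis along jig x. On the deck: black readout 20 mm high at x = 40 to 66 mm, probe block 12 mm high at x = 8 to 18 mm, terminals 12 mm high at x = -57 mm.
- capacitor: Bystander: black round capacitor, 22 mm diameter, 30 mm high, standing on the jig's deck near its corner at about jig x = -52, y = +55 mm. Origin: centre of its underside. Leave it.
- solder_reel: Bystander: reel of solder, 52 mm diameter, 44 mm high, standing on the bench. Origin: centre of its underside. Leave it.
- transformer: Bystander: small transformer, black with yellow winding, 36 x 40 mm, 36 mm high. Origin: centre of its underside. Leave it.
Things that resemble listed ones, but are neither listed nor needed, are in the scene too. What is shaped like the straight_board but turquoise is not meant.

How it is judged (in metres and radians):
On the way, in this order (a step that is already met when the one before it is completed fails the run):
1. both tall boards stand in the two-slot stand, pushed home in its slots (((x of stepped_board in the frame of stand between -0.053 and -0.037 m and y of stepped_board in the frame of stand between -0.014 and 0.014 m and z of stepped_board in the frame of stand below 0.014 m and angle between stepped_board's own z axis and vertical below 0.1 rad and angle between the x axis of stepped_board and the x axis of stand, either way round below 0.14 rad) or (x of stepped_board in the frame of stand between 0.037 and 0.053 m and y of stepped_board in the frame of stand between -0.014 and 0.014 m and z of stepped_board in the frame of stand below 0.014 m and angle between stepped_board's own z axis and vertical below 0.1 rad and angle between the x axis of stepped_board and the x axis of stand, either way round below 0.14 rad)) and ((x of straight_board in the frame of stand between -0.053 and -0.037 m and y of straight_board in the frame of stand between -0.014 and 0.014 m and z of straight_board in the frame of stand below 0.014 m and angle between straight_board's own z axis and vertical below 0.1 rad and angle between the x axis of straight_board and the x axis of stand, either way round below 0.14 rad) or (x of straight_board in the frame of stand between 0.037 and 0.053 m and y of straight_board in the frame of stand between -0.014 and 0.014 m and z of straight_board in the frame of stand below 0.014 m and angle between straight_board's own z axis and vertical below 0.1 rad and angle between the x axis of straight_board and the x axis of stand, either way round below 0.14 rad))), for 0.2 s.
2. the short board stands in the test jig's slot, pushed home, while the tall boards are still parked (all of step 1 and x of short_board in the frame of jig between -0.008 and 0.008 m and y of short_board in the frame of jig between -0.014 and 0.014 m and z of short_board in the frame of jig below 0.034 m and angle between short_board's own z axis and vertical below 0.1 rad and angle between the x axis of short_board and the x axis of jig, either way round below 0.14 rad), for 0.2 s.
At the end, for the whole second after the job is handed in: Short board in the jig's slot, within 14 mm of its middle; each tall board within 14 mm of where it started in the rack; all upright and in line with their slots (6 to 8 degrees), within 4 mm of fully home, released and at rest (x of short_board in the frame of jig between -0.008 and 0.008 m and y of short_board in the frame of jig between -0.014 and 0.014 m and z of short_board in the frame of jig below 0.034 m and angle between each of short_board, stepped_board, straight_board's own z axis and vertical below 0.1 rad and angle between the x axis of short_board and the x axis of jig, either way round below 0.14 rad and distance of each of stepped_board, straight_board from where it was at the start of the episode below 0.014 m and z of each of stepped_board, straight_board in the frame of rack below 0.014 m and angle between the x axis of each of stepped_board, straight_board and the x axis of rack, either way round below 0.14 rad and contact force between each of stepped_board, straight_board, short_board and the fingers below 0.2 N and linear speed of each of stepped_board, straight_board, short_board below 0.02 m/s); the robot touches nothing.
It fails at once if the solder reel is moved by more than 20 mm (distance of solder_reel from where it was at the start of the episode above 0.02 m).
It fails at once if the transformer is moved by more than 20 mm (distance of transformer from where it was at the start of the episode above 0.02 m).
It fails at once if the capacitor on the jig is moved by more than 15 mm (distance of capacitor from where it was at the start of the episode above 0.015 m).
It also fails if it takes over 120 s, if anything falls off the work surface, if the arm or the gripper's body presses on something with over 40 N, if the wrist force passes 120 N, or if a joint passes its speed limit or range.

### The arm

A 7-joint arm with a two-finger parallel gripper is mounted at the origin on the work surface. World frame = base frame: x ahead of the robot, y to its left, z up, the work surface at z = 0. Lengths are in m, angles in degrees, forces in N, time in s.
With the tool pointing down it reaches from about 0.4 to 0.875 m from the base axis. Payload 19.3 kg.
Tool frame: the origin (TCP) lies at the very end of the fingers, on their centre line; the grasp point (between the pads) lies 19 mm behind it; y points along the fingers, x is the direction in which the jaws open and shut, and the axes are right-handed (so a half turn about y gives the same grasp; the last joint's range is limited). The gripper opens to 85 mm and grips with 20 to 120 N. Pads are 22 mm wide; open, the fingers measure 114 mm over their backs; the gripper's body (76 mm by 85 mm) begins 54 mm behind the grasp point. The pads swing forward as they close: fully open they stand 13 mm farther back than shut.
Start: joints at [-68.996, 29.874, -2.08, 91.645, 1.215, 58.505, -6.463], TCP at [0.264, 0.566, 0.231] pointing down, gripper open.
Joint ranges: [-166.77, 166.77], [-17.47, 122.26], [-85.68, 81.53], [9.62, 139.38], [-72.42, 252.41], [9.2, 110.78], [-144.41, 144.41]. Speed limits (degrees/s): [108.29, 108.29, 136.94, 136.94, 172.46, 172.46, 172.46].

### API

Orientations are given as a 3x3 rotation matrix whose columns are the frame's x, y, z axes.
In Python, from plant import arm gives the robot as it stands.
- The arm moves only by the tool play_rows, never from a script. Its argument "targets" is a list of rows, each a list of 4 numbers: the shift along the tool's x, y, z in cm, then the turn about the tool's y in rad. In form: [[tx, ty, tz, twist], ...]. A call has 1 to 8 rows; each row is the pose to reach, as a shift and turn from the pose commanded when the call began, along the tool's axes at that moment; what a row does not reach only later rows make up. A row lasts 1/10 s, in which the tool goes at most 50 mm and 8.59 degrees, less where a joint would pass 70% of its speed; a pose out of reach is approached as far as the arm can. A call with a gripper value outside its range is refused whole. "jaw" is the finger opening in cm, from 0 to 8.54, set as the call begins (left out, the last holds). The fingers move at their own pace and stop on an object; the grip force is fixed at half the most. Time passes only in rows, so rows that repeat a pose let the fingers close. It gives the time, the measured TCP pose, the force and the opening at its end, in the units of the state.
- arm.observe(): the state, without advancing time (a new reading comes with each control period).
- arm.get_image(name): name is "scene" or "side" or "wrist"; returns a dict with "image" (420x560x3 uint8, blue, green, red), "z_map" (420x560 float32, m along the optical axis (not along the pixel's ray), 0 where there is no reading), "fov_y" (degrees; the focal length in pixels is half the picture's height over the tangent of half this angle, whatever the lens; pixels are square), "cx", "cy" (the principal point, pixels), "dist_coeffs" ([k1, k2, p1, p2, k3] as OpenCV has them; the pictures are not rectified), "R" (3x3) and "t" (3): a world point X has camera coordinates R X + t. Camera axes: x right, y down, z forward; pixel columns grow to the right and rows downward; lengths in m; the calibration is good to about 2 mm. A picture is of the moment at which its call begins.
- arm.finish_job(): hands the job in, once; it reports no verdict.
The state is a dict: "time": time; "qpos": joint angles; "joint_vel": joint speeds; "tau": joint torques, N m; "tcp_pos": TCP position; "ee_rot": TCP orientation; "force": force on the tool from outside, world axes, zero at the start; "wrist_torque": the same for the moment, N m; "opening": finger opening in m.
Only numpy, scipy, OpenCV 4.12 (cv2) and the standard library are available. Lean on these libraries where they do the work, as an engineer would, in place of code of your own. Each camera call takes 0.05 s, during which the arm holds its last target. There are 200 camera calls.

## Working session

There is one attempt and no reset: what is moved stays moved. The work goes in short steps, Python scripts to look and compute and a tool call to move; the robot and the scene stay as the last step left them, time stands still between calls to the robot, and variables do not carry over. Pictures are saved under pics/ and viewed, about 12 in all and at most 16, crops included, and the job is handed in when it is done.

Besides the shell and the picture viewer there is one more tool, called after "Call:" by a JSON object that holds its "name" and its "arguments". play_rows: Moves the arm, as the interface text tells. Its arguments: {"type":"object","properties":{"targets":{"type":"array"},"jaw":{"type":"number"}},"required":["targets"]}

```bash
ls; mkdir -p pics
cat > h.py <<'E'
import numpy as np, cv2
from plant import arm
def cam(n):
    g=arm.get_image(n); f=210/np.tan(np.radians(g['fov_y'])/2)
    g['K']=np.array([[f,0,g['cx']],[0,f,g['cy']],[0,0,1]]); g['d']=np.array(g['dist_coeffs'],float)
    g['R']=np.array(g['R']);g['t']=np.array(g['t']).reshape(3); return g
def cloud(g):
    h,w=g['z_map'].shape
    u,v=np.meshgrid(np.arange(w),np.arange(h))
    p=cv2.undistortPoints(np.stack([u,v],-1).reshape(-1,1,2).astype(np.float32),g['K'],g['d']).reshape(h,w,2)
    z=g['z_map'][...,None]; X=np.concatenate([p*z,z],-1)
    return (X-g['t'])@g['R']
def save(g,n,crop=None,s=1.4):
    im=g['image']
    if crop: im=im[crop[1]:crop[3],crop[0]:crop[2]]
    cv2.imwrite(f'pics/{n}.png',cv2.resize(im,None,fx=s,fy=s,interpolation=cv2.INTER_CUBIC))
E
python3 - <<'E'
from h import *
np.set_printoptions(precision=4,suppress=True)
for n in ['scene','side','wrist']:
    g=cam(n); save(g,n+'0'); np.savez(f'{n}0.npz',**{k:g[k] for k in ['image','z_map','K','d','R','t']})
    print(n,-g['R'].T@g['t'],(g['z_map']>0).mean(), g['R'][2])
s=arm.observe(); print(s)
E
```

```text
pics
scene [ 1.158  -0.2779  1.0237] 0.9959566326530612 [-0.5594  0.2498 -0.7904]
side [ 0.2407 -0.4892  0.6699] 0.9960501700680272 [ 0.2727  0.5975 -0.7541]
wrist [0.1898 0.6011 0.3746] 0.9959056122448979 [ 0.2877 -0.1362 -0.948 ]
{'time': 0.15, 'qpos': array([-68.9948,  29.9019,  -2.0792,  91.6648,   1.2144,  58.5039,
        -6.4638]), 'joint_vel': array([ 0.012 , -0.1442,  0.016 , -0.0976, -0.1048, -0.0361,  0.0349]), 'tau': array([  0.0018, -92.7384,   1.9807, -37.0058,   0.0179,   0.0064,
        -0.    ]), 'tcp_pos': array([0.2644, 0.5661, 0.2309]), 'ee_rot': array([[ 0.4231, -0.0003, -0.9061],
       [ 0.9061, -0.0008,  0.4231],
       [-0.0008, -1.    , -0.0001]]), 'force': array([ 0.3244,  0.1731, -0.4362]), 'wrist_torque': array([0.0474, 0.0523, 0.0347]), 'opening': 0.08524845548899988}
```

View pics/scene0.png

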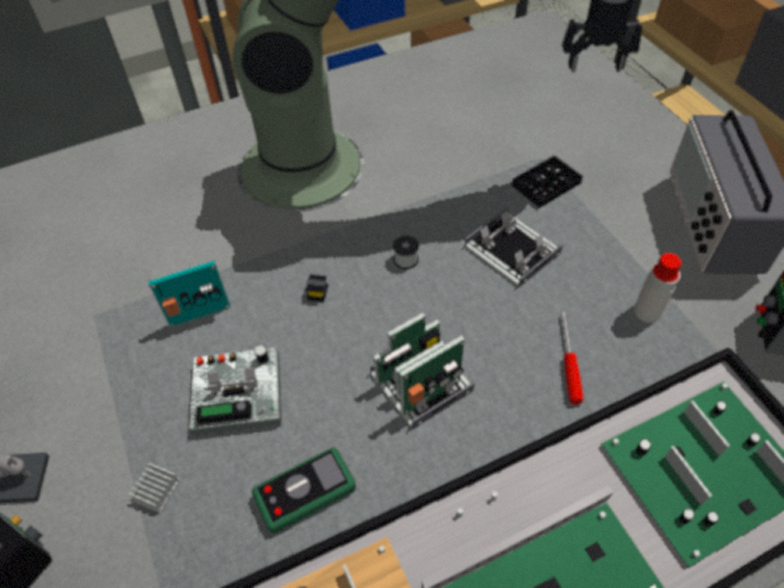

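View pics/side0.png

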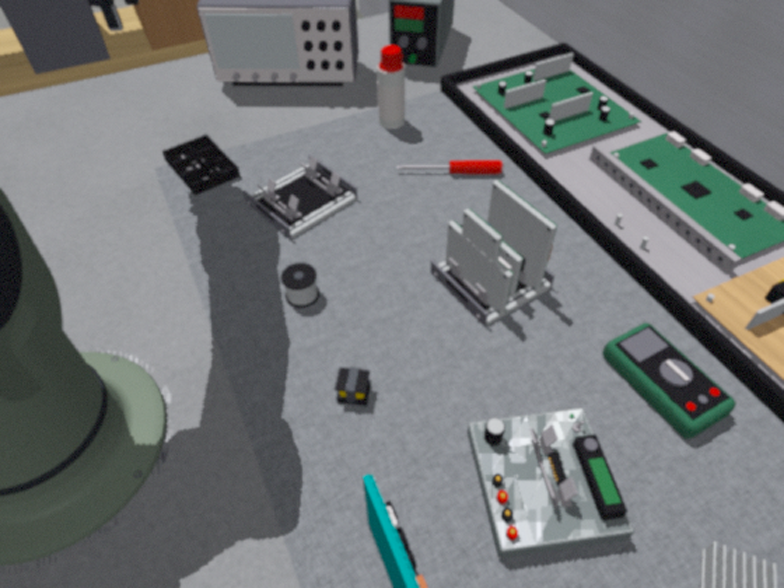

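The scene view (px/1.4) shows the rack with three boards at (420,365), the empty stand at (513,247) and the jig at (235,388). The reel is at (405,250) and the transformer at (316,288). The turquoise decoy board is at (190,293) and must be left alone, as must the green boards in the tray at lower right. The side view confirms stepped, short and straight in that order from the robot outward.

```bash
cat > m.py <<'E'
from h import *
np.set_printoptions(precision=4,suppress=True)
P=[];C=[]
for n in ['scene','side']:
    g=dict(np.load(n+'0.npz')); X=cloud(g); ok=g['z_map']>0; P.append(X[ok]); C.append(g['image'][ok]); 
    q=X[ok]; q=q[(abs(q[:,2])<.01)&(q[:,0]>.4)&(q[:,0]<.7)&(abs(q[:,1])<.3)]; print(n,'bench z',np.median(q[:,2]))
X=np.vstack(P);C=np.vstack(C)
s=.002;x0,y0=.25,-.5
i=((X[:,0]-x0)/s).astype(int);j=((X[:,1]-y0)/s).astype(int)
k=(i>=0)&(i<350)&(j>=0)&(j<500)&(X[:,2]<.3)
H=np.full((350,500),-1.);
o=np.argsort(X[k,2]);H[i[k][o],j[k][o]]=X[k,2][o]
m=cv2.morphologyEx((H>.007).astype(np.uint8),cv2.MORPH_CLOSE,np.ones((5,5)))
n,L,st,ce=cv2.connectedComponentsWithStats(m)
for a in range(1,n):
    if st[a,4]<60: continue
    c,_=cv2.findContours((L==a).astype(np.uint8),cv2.RETR_EXTERNAL,cv2.CHAIN_APPROX_NONE)
    r=cv2.minAreaRect(c[0]); print(a,'xy',x0+r[0][1]*s,y0+r[0][0]*s,'size',np.array(r[1])*s,'ang',r[2],'zmax',H[L==a].max())
v=np.clip(H/.15,0,1)*255
vis=cv2.applyColorMap(v.astype(np.uint8),cv2.COLORMAP_JET); vis[H<-.5]=0
cv2.imwrite('pics/top.png',cv2.resize(vis,None,fx=1.6,fy=1.6,interpolation=cv2.INTER_NEAREST))
np.save('X.npy',X)
E
python3 m.py
```

```text
scene bench z 0.0013231436539425491
side bench z 0.0007177386285391804
2 xy 0.304 0.44700000000000006 size [0.108 0.102] ang 90.0 zmax 0.2962418795333337
17 xy 0.319 -0.32 size [0.12  0.034] ang 0.0 zmax 0.13371752757765357
28 xy 0.36141601562500003 -0.09828796386718747 size [0.0401 0.0444] ang 34.69515609741211 zmax 0.0421493772006381
29 xy 0.36 0.09399999999999997 size [0.052 0.052] ang 90.0 zmax 0.05097814529341886
34 xy 0.43357293701171873 0.3003665771484375 size [0.1545 0.136 ] ang 72.6459732055664 zmax 0.048517217099270794
53 xy 0.513041015625 -0.3052742309570312 size [0.1555 0.1546] ang 18.060470581054688 zmax 0.06954290112101576
81 xy 0.6286011352539063 -0.007907562255859368 size [0.1387 0.1378] ang 81.25383758544922 zmax 0.144469963548645
87 xy 0.6248849487304687 -0.4771068458557129 size [0.053 0.064] ang 47.121097564697266 zmax 0.03532578481727565
95 xy 0.7026878967285156 0.2562611083984375 size [0.0346 0.1922] ang 28.610458374023438 zmax 0.030426380081842293
105 xy 0.6792661132812501 0.44377990722656246 size [0.0571 0.0483] ang 73.3007583618164 zmax 0.1554625881132315
113 xy 0.7231000061035157 -0.2617000122070312 size [0.0929 0.1536] ang 86.633544921875 zmax 0.04933011749563747
171 xy 0.879 0.039000000000000035 size [0.138 0.918] ang 90.0 zmax 0.06476871037079321
```

View pics/top.png

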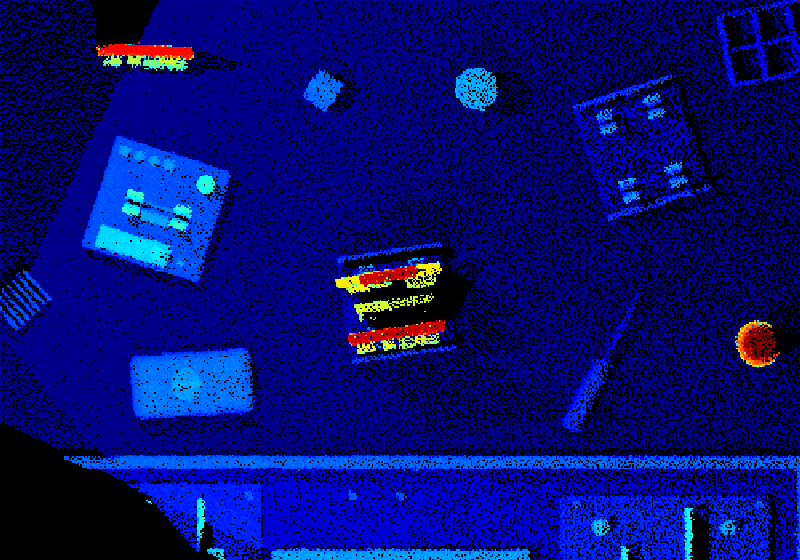

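The top map (down = +x, right = +y) shows the stepped board nearest the robot, the short one in the middle and the straight one outermost, all with their parts facing +x. Rack yaw is about +8.7°, stand about +17° and jig about -18°.

```bash
cat > f.py <<'E'
from h import *
np.set_printoptions(precision=4,suppress=True)
P={n:None for n in ['scene','side']}
for n in P:
    g=dict(np.load(n+'0.npz')); X=cloud(g).reshape(-1,3); P[n]=X[(X[:,2]>.004)&(X[:,2]<.2)]
def fr(X,c,a):
    a=np.radians(a);d=X[:,:2]-c; return np.c_[d@[np.cos(a),np.sin(a)],d@[-np.sin(a),np.cos(a)],X[:,2]]
for nm,zl,zh,xl,xh in [('step',.102,.136,-.055,-.02),('straight',.102,.136,.015,.06),('short',.06,.085,-.015,.014)]:
  for n in P:
    q=fr(P[n],[.6286,-.008],8.7); k=(q[:,2]>zl)&(q[:,2]<zh)&(q[:,0]>xl)&(q[:,0]<xh)&(abs(q[:,1])<.08)
    if k.sum()<30: print(nm,n,'few');continue
    w=P[n][k][:,:2].astype(np.float32); vx,vy,*_=cv2.fitLine(w,cv2.DIST_HUBER,0,.001,.001).ravel(); qq=q[k]
    print(nm,n,k.sum(),'yaw',np.degrees(np.arctan(-vx/vy)),'x',np.percentile(qq[:,0],[2,50,98]),'y',np.percentile(qq[:,1],[1,99]))
for nm,c,a,zl,zh,r in [('stand rails',[.4336,.3004],17.3,.005,.02,.09),('stand clip',[.4336,.3004],17.3,.036,.055,.06),('jig deck',[.513,-.3053],-18,.024,.034,.09),('jig clip',[.513,-.3053],-18,.05,.075,.042),('rack rail',[.6286,-.008],8.7,.004,.025,.08)]:
  for n in P:
    q=fr(P[n],c,a); k=(q[:,2]>zl)&(q[:,2]<zh)&(np.hypot(q[:,0],q[:,1])<1.3*r); q=q[k]
    print(nm,n,k.sum(),'x',np.percentile(q[:,0],[.5,50,99.5]),'y',np.percentile(q[:,1],[.5,50,99.5]))
    if 'clip' in nm or 'deck' in nm:
        r=cv2.minAreaRect(P[n][k][:,:2].astype(np.float32)); print('   rect',r)
E
python3 f.py
```

```text
step scene 226 yaw 7.459589 x [-0.0384 -0.0306 -0.0285] y [-0.0355  0.0319]
step side 405 yaw 11.099069 x [-0.0418 -0.0399 -0.0326] y [-0.037   0.0331]
straight scene 363 yaw 8.7072525 x [0.0358 0.0416 0.0434] y [-0.0618  0.0556]
straight side 667 yaw 8.714812 x [0.0307 0.0326 0.0372] y [-0.0624  0.0552]
short scene 30 yaw 18.142065 x [-0.0147  0.0002  0.0045] y [-0.0472  0.0468]
short side 146 yaw 12.96828 x [-0.0048 -0.0028  0.0133] y [-0.0486 -0.0117]
stand rails scene 1653 x [-0.0958  0.0002  0.1018] y [-0.0881 -0.0034  0.0877]
stand rails side 1858 x [-0.0752  0.0005  0.0711] y [-0.0656 -0.0102  0.0654]
stand clip scene 123 x [-0.0579 -0.0295  0.0607] y [-0.0409 -0.0195  0.0428]
   rect ((0.4339991807937622, 0.3020717203617096), (0.11901389062404633, 0.08394110947847366), 18.824968338012695)Traceback (most recent call last):
  File "f.py", line 16, in <module>
    q=fr(P[n],c,a); k=(q[:,2]>zl)&(q[:,2]<zh)&(np.hypot(q[:,0],q[:,1])<1.3*r); q=q[k]
                                                                       ~~~^~
TypeError: can't multiply sequence by non-int of type 'float'
```

```bash
cat > d.py <<'E'
import sys
from h import *
def go(x,y,z,yaw,T=None):
    s=arm.observe(); R=np.array(s['ee_rot']);p=np.array(s['tcp_pos'])
    d=R.T@(np.array([x,y,z])-p)*100; w=np.degrees(np.arctan2(R[1,0],R[0,0]))
    print('t',round(s['time'],2),'tcp',p.round(4),'yaw',round(w,2),'tilt',np.degrees(np.arccos(-R[2,1])).round(2),'F',np.round(s['force'],1),'open',round(s['opening'],4))
    print('move',d.round(2),'twist',round(np.radians(w-yaw),4))
FR={'rack':(.6299,-.0106,8.7),'stand':(.4336,.3010,17.3),'jig':(.513,-.3053,-18.)}
def at(f,x,y):
    cx,cy,a=FR[f];a_=np.radians(a);return cx+x*np.cos(a_)-y*np.sin(a_),cy+x*np.sin(a_)+y*np.cos(a_),a
if __name__=='__main__':
    x,y,a=at(sys.argv[1],float(sys.argv[2]),float(sys.argv[3])); go(x,y,float(sys.argv[4]),a)
E
python3 d.py rack -.036 0 .25
```

```text
t 0.15 tcp [0.2644 0.5661 0.2309] yaw 64.97 tilt 0.05 F [ 0.3  0.2 -0.4] open 0.0852
move [-38.79  -1.88 -54.53] twist 0.9821
```

Call:
{"name": "play_rows", "arguments": {"targets": [[-5,-0.5,-7,0.13],[-10,-1,-14,0.26],[-15,-1,-21,0.39],[-20,-2,-28,0.52],[-25,-2,-35,0.65],[-30,-2,-42,0.78],[-35,-2,-49,0.9],[-38.8,-2,-54.5,0.98]]}}

```text
time: 0.95
tcp_pos: [0.4615, 0.2165, 0.2472]
ee_rot: [[0.989, 0.0, -0.149], [0.149, 0.0, 0.989], [0.0, -1.0, 0.0]]
force: [0.5, 0.8, 0.2]
opening: 0.0856
```

```bash
python3 d.py rack -.036 0 .25
```

```text
t 0.95 tcp [0.4615 0.2165 0.2472] yaw 8.56 tilt 0.02 F [0.5 0.8 0.2] open 0.0856
move [  9.67  -0.28 -24.97] twist -0.0025
```

Call:
{"name": "play_rows", "arguments": {"targets": [[1.9,0,-5,0],[3.8,0,-10,0],[5.8,0,-15,0],[7.7,0,-20,0],[9.6,-0.3,-24.9,0],[9.7,-0.3,-25,0],[9.7,-0.3,-25,0],[9.7,-0.3,-25,0]]}}

```text
time: 1.75
tcp_pos: [0.5948, -0.0136, 0.2496]
ee_rot: [[0.988, -0.001, -0.153], [0.153, 0.0, 0.988], [-0.001, -1.0, 0.0]]
force: [0.3, 0.3, 0.1]
opening: 0.0853
```

```bash
python3 d.py rack -.036 0 .25
cat > w.py <<'E'
import sys
from h import *
np.set_printoptions(precision=4,suppress=True)
g=cam('wrist'); save(g,sys.argv[1]); np.savez(sys.argv[1]+'.npz',**{k:g[k] for k in ['image','z_map','K','d','R','t']})
print(-g['R'].T@g['t'],g['R'][2])
E
python3 w.py w1
```

```text
t 1.75 tcp [ 0.5948 -0.0136  0.2496] yaw 8.8 tilt 0.05 F [0.3 0.3 0.1] open 0.0853
move [-0.09 -0.04 -0.23] twist 0.0018
[0.582  0.0675 0.3935] [ 0.0475 -0.3147 -0.948 ]
```

View pics/w1.png

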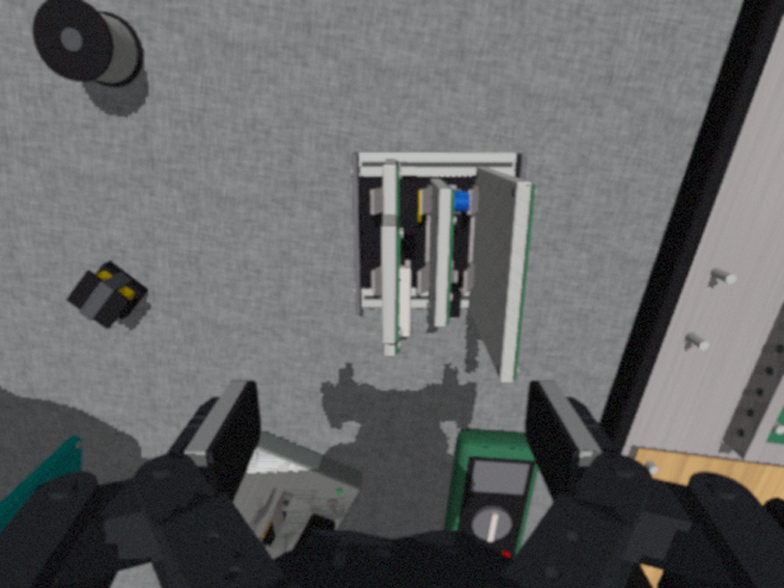

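The close view confirms the choice: stepped board top edge at (390,160-350), short at (443,190-325), straight at (518,185-380). The gripper is centred on the stepped one. Next, a quick depth check of the top edges.

```bash
cat > e.py <<'E'
import sys
from h import *
from d import FR
np.set_printoptions(precision=4,suppress=True)
def top(npz,f,zl,zh,xl,xh):
    g=dict(np.load(npz)); X=cloud(g).reshape(-1,3); cx,cy,a=FR[f];a=np.radians(a); d=X[:,:2]-[cx,cy]
    q=np.c_[d@[np.cos(a),np.sin(a)],d@[-np.sin(a),np.cos(a)],X[:,2]]
    q=q[(q[:,2]>zl)&(q[:,2]<zh)&(q[:,0]>xl)&(q[:,0]<xh)&(abs(q[:,1])<.085)]
    if len(q)<10: print('few',len(q)); return
    p=np.polyfit(q[:,1],q[:,0],1); r=q[:,0]-np.polyval(p,q[:,1])
    print(npz,f,len(q),'x',np.percentile(q[:,0],[3,50,97]),'y',np.percentile(q[:,1],[1,50,99]),'z',np.percentile(q[:,2],[50,98]),'dyaw',-np.degrees(p[0]).round(2),'x0',p[1].round(4))
if __name__=='__main__':
    a=sys.argv; top(a[1],a[2],*map(float,a[3:]))
E
python3 e.py w1.npz rack .135 .145 -.055 -.015;python3 e.py w1.npz rack .135 .145 .02 .06;python3 e.py w1.npz rack .083 .094 -.02 .02
```

```text
w1.npz rack 1092 x [-0.0414 -0.0366 -0.0318] y [-0.0316  0.0048  0.0366] z [0.1411 0.1425] dyaw -0.27 x0 -0.0366
w1.npz rack 2064 x [0.0301 0.0345 0.0401] y [-0.057   0.0075  0.0599] z [0.1409 0.1424] dyaw -0.11 x0 0.0347
w1.npz rack 1230 x [-0.0193 -0.0011  0.0056] y [-0.0421  0.0133  0.0525] z [0.089  0.0907] dyaw 2.25 x0 -0.0014
```

Call:
{"name": "play_rows", "arguments": {"targets": [[-0.1,2,0,0],[-0.1,5,0,0],[-0.1,8,0,0],[-0.1,11,0,0],[-0.1,13.5,0,0],[-0.1,14.3,0,0],[-0.1,14.5,0,0],[-0.1,14.5,0,0]], "jaw": 4}}

```text
time: 2.6
tcp_pos: [0.5945, -0.0135, 0.1059]
ee_rot: [[0.988, 0.001, -0.154], [0.154, 0.0, 0.988], [0.001, -1.0, 0.0]]
force: [-0.3, 0.0, -0.4]
opening: 0.04
```

Call:
{"name": "play_rows", "arguments": {"targets": [[0,0,0,0],[0,0,0,0],[0,0,0,0],[0,0,0,0],[0,0,0,0],[0,0,0,0]], "jaw": 0}}

```text
time: 3.2
tcp_pos: [0.5943, -0.0139, 0.1061]
ee_rot: [[0.988, 0.001, -0.153], [0.153, 0.0, 0.988], [0.001, -1.0, 0.0]]
force: [-3.6, 0.9, 10.8]
opening: 0.009
```

```bash
python3 d.py rack -.036 0 .25
```

```text
t 3.2 tcp [ 0.5943 -0.0139  0.1061] yaw 8.81 tilt 0.04 F [-3.6  0.9 10.8] open 0.009
move [ -0.02 -14.39  -0.2 ] twist 0.0019
```

Call:
{"name": "play_rows", "arguments": {"targets": [[0,-0.5,0,0],[0,-1.5,0,0],[0,-3,0,0],[0,-5,0,0],[0,-8,0,0],[0,-11,0,0],[0,-14,0,0],[0,-14,0,0]]}}

```text
time: 4.0
tcp_pos: [0.5957, -0.0143, 0.2501]
ee_rot: [[0.988, 0.006, -0.153], [0.153, 0.001, 0.988], [0.006, -1.0, -0.0]]
force: [-0.2, -0.5, -4.2]
opening: 0.0096
```

```bash
python3 d.py stand -.045 0 .25; python3 w.py w2
python3 - <<'E'
import cv2
cv2.imwrite('pics/w2c.png',cv2.resize(cv2.imread('pics/w2.png'),None,fx=.6,fy=.6))
E
```

```text
t 4.0 tcp [ 0.5957 -0.0143  0.2501] yaw 8.8 tilt 0.37 F [-0.2 -0.5 -4.2] open 0.0096
move [-15.65  -0.11  32.98] twist -0.1484
[0.5819 0.0667 0.3939] [ 0.0544 -0.3143 -0.9478]
```

View pics/w2c.png

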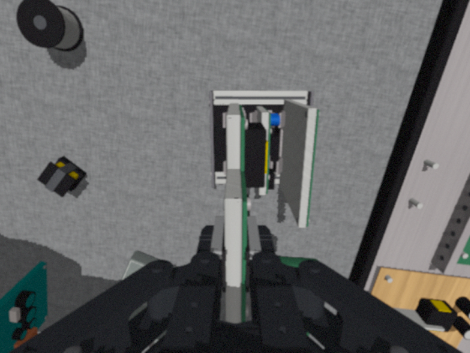

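The stepped board is lifted clear and hangs straight in the jaws at (235,110-320). Carry it to the stand.

Call:
{"name": "play_rows", "arguments": {"targets": [[-2,0,4,-0.02],[-4,0,8,-0.04],[-6,0,12,-0.06],[-8,0,16,-0.08],[-10,0,21,-0.1],[-12,0,25,-0.12],[-13.9,0,29,-0.14],[-15.6,0,33,-0.148]]}}

```text
time: 4.85
tcp_pos: [0.3876, 0.2892, 0.2448]
ee_rot: [[0.954, -0.001, -0.298], [0.298, -0.001, 0.954], [-0.001, -1.0, -0.0]]
force: [0.6, -0.2, -3.5]
opening: 0.0092
```

Call:
{"name": "play_rows", "arguments": {"targets": [[0,0,0,0],[0,0,0,0],[0,0,0,0]]}}

```text
time: 5.15
tcp_pos: [0.3896, 0.2873, 0.2448]
ee_rot: [[0.955, -0.0, -0.296], [0.296, -0.001, 0.955], [-0.0, -1.0, -0.001]]
force: [0.3, -0.5, -3.2]
opening: 0.0094
```

```bash
python3 d.py stand -.045 0 .25; python3 w.py w3
```

```text
t 5.15 tcp [0.3896 0.2873 0.2448] yaw 17.25 tilt 0.05 F [ 0.3 -0.5 -3.2] open 0.0094
move [ 0.11 -0.52  0.  ] twist -0.001
[0.365  0.3659 0.3886] [ 0.0936 -0.3051 -0.9477]
```

View pics/w3.png

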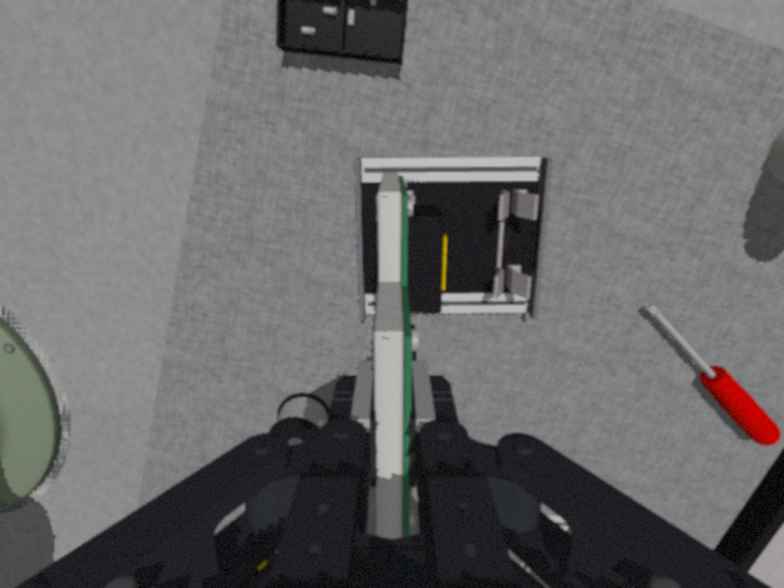

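Run:
```python
from h import *
from d import FR
np.set_printoptions(precision=4,suppress=True)
g=dict(np.load('w3.npz'));X=cloud(g);cx,cy,a=FR['stand'];a=np.radians(a);d=X[...,:2]-[cx,cy]
Q=np.dstack([d@[np.cos(a),np.sin(a)],d@[-np.sin(a),np.cos(a)],X[...,2]])
for u,v in [(363,162),(539,161),(525,309),(450,309),(450,161),(450,179),(500,207),(527,206),(497,285),(520,283),(510,250),(510,207),(508,285)]:
    print((u,v),Q[int(v/1.4),int(u/1.4)])
q=Q.reshape(-1,3)
r=q[(q[:,2]>.036)&(q[:,2]<.055)&(q[:,0]>.02)&(q[:,0]<.08)&(abs(q[:,1])<.06)];print('clip',len(r))
h,e=np.histogram(r[:,0],bins=np.arange(.025,.075,.002));print(np.c_[e[:-1],h].T); print(np.percentile(r[:,1],[1,50,99]))
r=q[(q[:,2]>.02)&(q[:,2]<.034)&(abs(q[:,0])<.085)&(abs(q[:,1])<.075)&(abs(q[:,0])>.066)];print('endplates',len(r),[ (np.percentile(r[r[:,0]*s>0][:,0],[3,50,97]),np.percentile(r[r[:,0]*s>0][:,1],[2,98])) for s in(-1,1)])
```

```text
(363, 162) [-0.0697  0.0621  0.0117]
(539, 161) [0.0677 0.0619 0.0128]
(525, 309) [ 0.0681 -0.061   0.0113]
(450, 309) [ 0.0025 -0.0604  0.0126]
(450, 161) [-0.002   0.062   0.0119]
(450, 179) [-0.0014  0.0491  0.0111]
(500, 207) [0.0322 0.0321 0.0455]
(527, 206) [0.0538 0.031  0.0381]
(497, 285) [ 0.0343 -0.0282  0.0457]
(520, 283) [ 0.0536 -0.0295  0.0382]
(510, 250) [ 0.0508 -0.0089  0.0108]
(510, 207) [0.0478 0.0271 0.0117]
(508, 285) [ 0.0494 -0.0377  0.0162]
clip 500
[[  0.025   0.027   0.029   0.031   0.033   0.035   0.037   0.039   0.041
    0.043   0.045   0.047   0.049   0.051   0.053   0.055   0.057   0.059
    0.061   0.063   0.065   0.067   0.069   0.071]
 [  0.      0.      0.     34.     60.     39.     32.      8.      0.
    0.      0.      0.      0.     32.    102.    104.     64.     25.
    0.      0.      0.      0.      0.      0.   ]]
[-0.0392  0.0237  0.0402]
endplates 1181 [(array([-0.0744, -0.0722, -0.0703]), array([-0.0615,  0.0621])), (array([0.0689, 0.07  , 0.0731]), array([-0.0607,  0.0629]))]
```

Stand frame agrees within about 1 mm, so descend.

Call:
{"name": "play_rows", "arguments": {"targets": [[0,2,0,0],[0,5,0,0],[0,8,0,0],[0,9.5,0,0],[0,10.5,0,0],[0,11.2,0,0],[0,11.8,0,0],[0,12.4,0,0]]}}

```text
time: 6.0
tcp_pos: [0.3899, 0.2884, 0.1213]
ee_rot: [[0.955, 0.001, -0.297], [0.297, 0.001, 0.955], [0.001, -1.0, 0.001]]
force: [-1.1, -0.8, 0.1]
opening: 0.0092
```

Call:
{"name": "play_rows", "arguments": {"targets": [[0,0.5,0,0],[0,1,0,0],[0,1.4,0,0],[0,1.7,0,0],[0,1.8,0,0],[0,1.8,0,0]]}}

```text
time: 6.6
tcp_pos: [0.3908, 0.2886, 0.1053]
ee_rot: [[0.955, 0.003, -0.297], [0.297, 0.002, 0.955], [0.003, -1.0, 0.002]]
force: [-4.4, -8.6, 56.5]
opening: 0.0087
```

Call:
{"name": "play_rows", "arguments": {"targets": [[0,-0.2,0,0],[0,-0.2,0,0],[0,-0.2,0,0]]}}

```text
time: 6.9
tcp_pos: [0.3901, 0.2884, 0.1054]
ee_rot: [[0.955, 0.001, -0.297], [0.297, 0.001, 0.955], [0.002, -1.0, 0.0]]
force: [2.7, -2.5, 13.4]
opening: 0.0095
```

Call:
{"name": "play_rows", "arguments": {"targets": [[0,0,0,0],[0,0,0,0],[0,0,0,0],[0,0,0,0],[0,-3,0,0],[0,-7,0,0],[0,-11,0,0],[0,-14.5,0,0]], "jaw": 4}}

```text
time: 7.7
tcp_pos: [0.3893, 0.288, 0.2519]
ee_rot: [[0.955, 0.0, -0.297], [0.297, 0.0, 0.955], [0.0, -1.0, 0.0]]
force: [0.2, 0.8, -1.0]
opening: 0.0398
```

```bash
python3 d.py rack .036 0 .25; python3 w.py w4; for f in "-.065 -.02"; do python3 e.py w4.npz stand .13 .16 $f; done
```

```text
t 7.7 tcp [0.3893 0.288  0.2519] yaw 17.29 tilt 0.03 F [ 0.2  0.8 -1. ] open 0.0398
move [ 17.66   0.19 -36.2 ] twist 0.1499
[0.3645 0.3664 0.3958] [ 0.0945 -0.304  -0.948 ]
w4.npz stand 1033 x [-0.0501 -0.0459 -0.0409] y [-0.0332  0.0047  0.0353] z [0.141  0.1425] dyaw 0.23 x0 -0.0455
```

Stepped board is home (top z 0.141 as in the rack, x = -45.5, y ≈ +1 mm). Now the straight board.

Call:
{"name": "play_rows", "arguments": {"targets": [[2.2,0,-4.5,0.02],[4.4,0,-9,0.04],[6.6,0,-13.5,0.06],[8.8,0,-18,0.08],[11,0,-22.5,0.1],[13.2,0,-27,0.12],[15.4,0,-31.5,0.14],[17.6,0.2,-36,0.15]]}}

```text
time: 8.55
tcp_pos: [0.6651, -0.0042, 0.2479]
ee_rot: [[0.989, 0.0, -0.151], [0.151, 0.0, 0.989], [0.0, -1.0, 0.0]]
force: [0.7, 1.3, 0.2]
opening: 0.0404
```

Call:
{"name": "play_rows", "arguments": {"targets": [[0,0,0,0],[0,0,0,0],[0,0,0,0]]}}

```text
time: 8.85
tcp_pos: [0.6635, -0.0017, 0.2478]
ee_rot: [[0.988, -0.001, -0.152], [0.152, 0.001, 0.988], [-0.001, -1.0, 0.001]]
force: [-0.0, 0.5, -0.7]
opening: 0.0398
```

```bash
python3 d.py rack .036 0.001 .105; python3 w.py w5; python3 e.py w5.npz rack .135 .145 .02 .06
```

```text
t 8.85 tcp [ 0.6635 -0.0017  0.2478] yaw 8.76 tilt 0.05 F [-0.   0.5 -0.7] open 0.0398
move [ 0.15 14.28 -0.28] twist 0.001
[0.6507 0.0794 0.3916] [ 0.0473 -0.3144 -0.9481]
w5.npz rack 1796 x [0.0306 0.0354 0.0401] y [-0.0565  0.0081  0.0599] z [0.1411 0.1426] dyaw -0.21 x0 0.0353
```

Call:
{"name": "play_rows", "arguments": {"targets": [[0.1,3,-0.2,0],[0.1,6,-0.2,0],[0.1,9,-0.2,0],[0.1,12,-0.2,0],[0.1,13.5,-0.2,0],[0.1,14.2,-0.2,0],[0.1,14.2,-0.2,0],[0.1,14.2,-0.2,0]]}}

```text
time: 9.7
tcp_pos: [0.6659, -0.0043, 0.1074]
ee_rot: [[0.988, 0.002, -0.152], [0.152, 0.0, 0.988], [0.002, -1.0, -0.0]]
force: [-0.3, -0.1, 1.0]
opening: 0.04
```

Call:
{"name": "play_rows", "arguments": {"targets": [[0,0,0,0],[0,0,0,0],[0,0,0,0],[0,0,0,0],[0,0,0,0],[0,0,0,0]], "jaw": 0}}

```text
time: 10.3
tcp_pos: [0.6655, -0.0044, 0.107]
ee_rot: [[0.988, 0.001, -0.151], [0.151, 0.0, 0.988], [0.001, -1.0, 0.0]]
force: [-3.1, -0.4, 7.3]
opening: 0.0094
```

Call:
{"name": "play_rows", "arguments": {"targets": [[0,-0.5,0,0],[0,-1.5,0,0],[0,-3,0,0],[0,-5,0,0],[0,-8,0,0],[0,-11,0,0],[0,-14,0,0],[0,-14,0,0]]}}

```text
time: 11.1
tcp_pos: [0.6668, -0.0049, 0.2516]
ee_rot: [[0.989, 0.007, -0.151], [0.151, 0.0, 0.989], [0.007, -1.0, -0.001]]
force: [0.9, 0.3, -4.4]
opening: 0.0095
```

```bash
python3 d.py stand .045 0.001 .25; python3 w.py w6; python3 e.py w6.npz rack .25 .31 0 .07
```

```text
t 11.1 tcp [ 0.6668 -0.0049  0.2516] yaw 8.69 tilt 0.38 F [ 0.9  0.3 -4.4] open 0.0095
move [-14.     0.04  34.53] twist -0.1504
[0.6531 0.0762 0.3953] [ 0.0538 -0.3146 -0.9477]
w6.npz rack 16424 x [0.0043 0.0365 0.0663] y [-0.0307  0.0114  0.0602] z [0.2876 0.3097] dyaw -1.45 x0 0.0354
```

Call:
{"name": "play_rows", "arguments": {"targets": [[-1.8,-0.5,4.3,-0.02],[-3.5,-1,8.6,-0.04],[-5.2,-1,13,-0.06],[-7,-1,17.3,-0.08],[-8.8,-1,21.6,-0.1],[-10.5,-1,26,-0.12],[-12.3,-1,30.3,-0.14],[-14,-1,34.5,-0.15]]}}

```text
time: 11.95
tcp_pos: [0.4729, 0.3166, 0.2558]
ee_rot: [[0.954, -0.001, -0.298], [0.298, -0.001, 0.954], [-0.001, -1.0, -0.0]]
force: [1.2, 0.4, -3.3]
opening: 0.0093
```

Call:
{"name": "play_rows", "arguments": {"targets": [[0,0,0,0],[0,0,0,0],[0,0,0,0]]}}

```text
time: 12.25
tcp_pos: [0.4749, 0.3143, 0.2558]
ee_rot: [[0.955, -0.0, -0.296], [0.296, -0.001, 0.955], [-0.001, -1.0, -0.001]]
force: [-0.3, -1.0, -3.8]
opening: 0.0087
```

```bash
python3 d.py stand .045 0.001 .105
```

```text
t 12.25 tcp [0.4749 0.3143 0.2558] yaw 17.23 tilt 0.05 F [-0.3 -1.  -3.8] open 0.0087
move [ 0.17 15.08  0.07] twist -0.0012
```

Seat at TCP 0.107; target about 0.105.

Call:
{"name": "play_rows", "arguments": {"targets": [[0.1,3,0,0],[0.1,6,0,0],[0.1,9,0,0],[0.1,10.5,0,0],[0.1,11.5,0,0],[0.1,12.2,0,0],[0.1,12.8,0,0],[0.1,13.4,0,0]]}}

```text
time: 13.05
tcp_pos: [0.476, 0.3158, 0.1225]
ee_rot: [[0.955, 0.001, -0.297], [0.297, 0.001, 0.955], [0.001, -1.0, 0.0]]
force: [-2.9, -0.1, 0.6]
opening: 0.0089
```

Call:
{"name": "play_rows", "arguments": {"targets": [[0,0.5,0,0],[0,1,0,0],[0,1.4,0,0],[0,1.6,0,0],[0,1.7,0,0],[0,1.7,0,0]]}}

```text
time: 13.65
tcp_pos: [0.4763, 0.316, 0.1069]
ee_rot: [[0.955, 0.001, -0.297], [0.297, 0.002, 0.955], [0.002, -1.0, 0.001]]
force: [-7.0, -5.3, 34.7]
opening: 0.009
```

Call:
{"name": "play_rows", "arguments": {"targets": [[0,-0.1,0,0],[0,-0.1,0,0],[0,-0.1,0,0]]}}

```text
time: 13.95
tcp_pos: [0.476, 0.3159, 0.107]
ee_rot: [[0.955, 0.001, -0.297], [0.297, 0.001, 0.955], [0.001, -1.0, 0.001]]
force: [-3.4, -2.2, 16.4]
opening: 0.0094
```

Call:
{"name": "play_rows", "arguments": {"targets": [[0,0,0,0],[0,0,0,0],[0,0,0,0],[0,0,0,0],[0,-3,0,0],[0,-7,0,0],[0,-11,0,0],[0,-14,0,0]], "jaw": 4}}

```text
time: 14.75
tcp_pos: [0.4759, 0.3157, 0.2484]
ee_rot: [[0.955, 0.001, -0.297], [0.297, 0.001, 0.955], [0.001, -1.0, 0.001]]
force: [-0.0, 1.4, 0.7]
opening: 0.0398
```

```bash
python3 d.py rack 0 0.001 .2; python3 w.py w7; python3 e.py w7.npz stand .13 .16 -.065 -.02;python3 e.py w7.npz stand .13 .16 .02 .07
```

```text
t 14.75 tcp [0.4759 0.3157 0.2484] yaw 17.28 tilt 0.09 F [-0.   1.4  0.7] open 0.0398
move [  5.02   4.83 -35.64] twist 0.1498
[0.451  0.394  0.3923] [ 0.0953 -0.3034 -0.9481]
w7.npz stand 1413 x [-0.0499 -0.0438 -0.0399] y [-0.0331  0.0035  0.0355] z [0.1407 0.1423] dyaw 0.43 x0 -0.0442
w7.npz stand 1872 x [0.0398 0.0444 0.0493] y [-0.0563  0.0089  0.0612] z [0.141  0.1425] dyaw 0.36 x0 0.0446
```

View pics/w7.png

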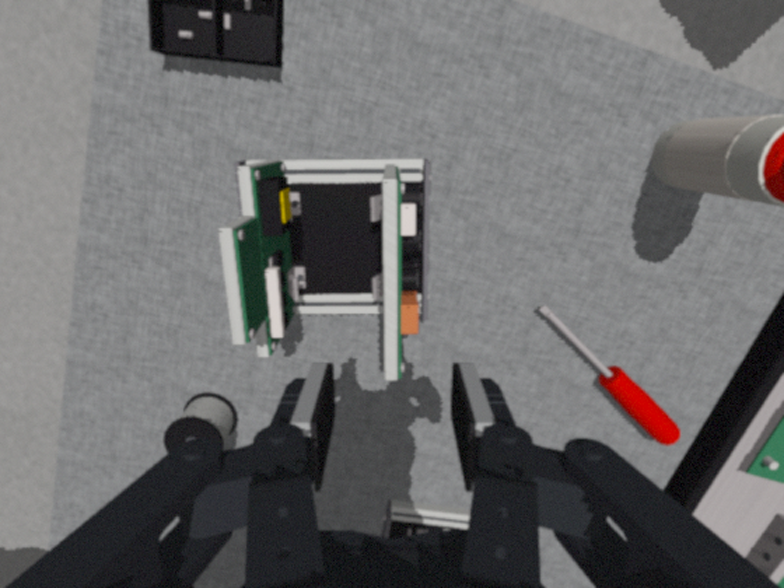

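Both tall boards are parked and home (edges at (240,230-340) and (392,170-378), tops at z 0.141). Now the short board.

Call:
{"name": "play_rows", "arguments": {"targets": [[0.6,0,-4.5,0.02],[1.2,0,-9,0.04],[1.9,0,-13.5,0.06],[2.5,0,-18,0.08],[3.1,0,-22.5,0.1],[3.8,0,-27,0.12],[4.4,0,-31.5,0.14],[5,0,-35.6,0.15]]}}

```text
time: 15.6
tcp_pos: [0.6298, -0.0115, 0.2458]
ee_rot: [[0.989, -0.0, -0.15], [0.15, -0.0, 0.989], [-0.0, -1.0, -0.0]]
force: [0.3, 0.7, 0.1]
opening: 0.0401
```

Call:
{"name": "play_rows", "arguments": {"targets": [[0,0,0,0],[0,0,0,0],[0,0,0,0]]}}

```text
time: 15.9
tcp_pos: [0.6289, -0.0083, 0.2457]
ee_rot: [[0.988, -0.001, -0.152], [0.152, 0.0, 0.988], [-0.0, -1.0, 0.001]]
force: [0.3, 0.4, 0.2]
opening: 0.0402
```

```bash
python3 d.py rack 0 0.001 .052; python3 w.py w8; python3 e.py w8.npz rack .083 .094 -.01 .01
```

```text
t 15.9 tcp [ 0.6289 -0.0083  0.2457] yaw 8.77 tilt 0.04 F [0.3 0.4 0.2] open 0.0402
move [ 0.07 19.37 -0.16] twist 0.0012
[0.6161 0.0728 0.3896] [ 0.0476 -0.3144 -0.9481]
w8.npz rack 1070 x [-0.0051 -0.0004  0.005 ] y [-0.0428  0.0076  0.0507] z [0.089  0.0906] dyaw -0.5 x0 -0.0005
```

Call:
{"name": "play_rows", "arguments": {"targets": [[0,4,0,0],[0,8,0,0],[0,12,0,0],[0,15,0,0],[0,17,0,0],[0,18.5,0,0],[0,19.3,0,0],[0,19.3,0,0]]}}

```text
time: 16.75
tcp_pos: [0.629, -0.0089, 0.0527]
ee_rot: [[0.988, -0.001, -0.152], [0.152, 0.0, 0.988], [-0.001, -1.0, 0.0]]
force: [1.0, -0.4, -0.2]
opening: 0.0399
```

Call:
{"name": "play_rows", "arguments": {"targets": [[0,0,0,0],[0,0,0,0],[0,0,0,0],[0,0,0,0],[0,0,0,0],[0,0,0,0]], "jaw": 0}}

```text
time: 17.35
tcp_pos: [0.6295, -0.0093, 0.0542]
ee_rot: [[0.988, 0.001, -0.151], [0.151, 0.0, 0.988], [0.001, -1.0, 0.0]]
force: [-2.4, -0.2, 6.6]
opening: 0.0094
```

Call:
{"name": "play_rows", "arguments": {"targets": [[0,-0.5,0,0],[0,-1.5,0,0],[0,-3,0,0],[0,-5,0,0],[0,-9,0,0],[0,-13,0,0],[0,-16,0,0],[0,-16,0,0]]}}

```text
time: 18.15
tcp_pos: [0.6308, -0.0097, 0.2186]
ee_rot: [[0.989, 0.007, -0.151], [0.151, 0.001, 0.989], [0.007, -1.0, -0.0]]
force: [0.2, 0.0, -2.1]
opening: 0.0091
```

```bash
python3 d.py jig 0 0 .21
```

```text
t 18.15 tcp [ 0.6308 -0.0097  0.2186] yaw 8.68 tilt 0.39 F [ 0.2  0.  -2.1] open 0.0091
move [-16.11   0.76 -27.44] twist 0.4657
```

Call:
{"name": "play_rows", "arguments": {"targets": [[-2,0,-3.5,0.06],[-4,0,-7,0.12],[-6,0,-10.5,0.18],[-8,0,-14,0.24],[-10,0,-17.5,0.3],[-12,0,-21,0.36],[-14,0,-24.5,0.42],[-16.1,0,-27.4,0.466]]}}

```text
time: 18.95
tcp_pos: [0.5103, -0.3063, 0.2133]
ee_rot: [[0.95, -0.0, 0.312], [-0.312, -0.0, 0.95], [-0.0, -1.0, -0.0]]
force: [0.3, 0.3, -1.9]
opening: 0.0093
```

Call:
{"name": "play_rows", "arguments": {"targets": [[0,0,0,0],[0,0,0,0],[0,0,0,0],[0,0,0,0]]}}

```text
time: 19.35
tcp_pos: [0.5121, -0.3034, 0.213]
ee_rot: [[0.952, -0.0, 0.307], [-0.307, 0.0, 0.952], [-0.0, -1.0, 0.0]]
force: [0.0, 0.2, -1.4]
opening: 0.0095
```

```bash
python3 d.py jig 0 0 .21; python3 w.py w9
```

```text
t 19.35 tcp [ 0.5121 -0.3034  0.213 ] yaw -17.88 tilt 0.03 F [ 0.   0.2 -1.4] open 0.0095
move [ 0.15  0.3  -0.15] twist 0.002
[ 0.5368 -0.2253  0.3569] [-0.0982 -0.3026 -0.948 ]
```

View pics/w9.png

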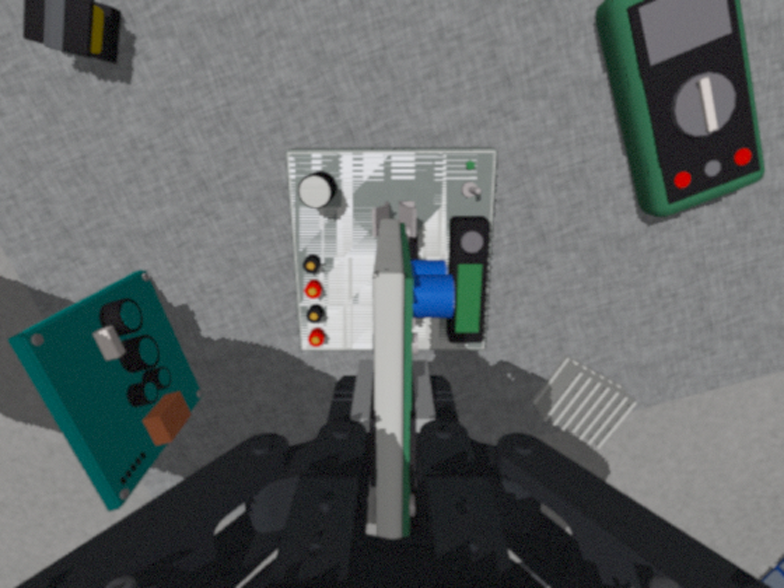

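The view shows the jig square to the tool, deck corners at (289,150), (495,150), (486,348) and (303,349). The capacitor is at (317,190) and the far clip at (395,215). Casting the corners onto the deck plane:

Run:
```python
from h import *
from d import FR
np.set_printoptions(precision=4,suppress=True)
g=dict(np.load('w9.npz'));cx,cy,a=FR['jig'];a=np.radians(a)
def fr(w): d=w[...,:2]-[cx,cy]; return np.dstack([d@[np.cos(a),np.sin(a)],d@[-np.sin(a),np.cos(a)],w[...,2]])
C=-g['R'].T@g['t']; uv=np.array([(289,150),(495,150),(486,348),(303,349)],float)/1.4
n=cv2.undistortPoints(uv.reshape(-1,1,2),g['K'],g['d']).reshape(-1,2); r=np.c_[n,np.ones(4)]@g['R']
W=C+r*((.03-C[2])/r[:,2])[:,None]; q=fr(W)[0]; print(q,q.mean(0))
Q=fr(cloud(g)).reshape(-1,3)
c=Q[(Q[:,2]>.05)&(Q[:,2]<.07)&(abs(Q[:,0])<.025)&(Q[:,1]>.015)&(Q[:,1]<.05)]; h,e=np.histogram(c[:,0],bins=np.arange(-.024,.026,.002)); print(np.c_[e[:-1]*1000,h].T); print(np.percentile(c[:,1],[2,50,98]))
```

```text
[[-0.0716  0.0733  0.03  ]
 [ 0.067   0.0734  0.03  ]
 [ 0.0704 -0.0731  0.03  ]
 [-0.071  -0.0741  0.03  ]] [-0.0013 -0.0001  0.03  ]
[[-24. -22. -20. -18. -16. -14. -12. -10.  -8.  -6.  -4.  -2.   0.   2.
    4.   6.   8.  10.  12.  14.  16.  18.  20.  22.]
 [  0.   0.   0.   0.  20.  45.  51.  20.  20.  21.   0.   0.   0.  21.
   38.  29.  41.  55.  19.   0.   0.   0.   0.   0.]]
[0.0228 0.0335 0.0399]
```

Call:
{"name": "play_rows", "arguments": {"targets": [[0,3,0,0],[0,6,0,0],[0,9,0,0],[0,10.3,0,0],[0,11,0,0],[0,11.5,0,0],[0,12,0,0],[0,12.5,0,0]]}}

```text
time: 20.2
tcp_pos: [0.5114, -0.3048, 0.089]
ee_rot: [[0.951, 0.0, 0.309], [-0.309, -0.0, 0.951], [0.0, -1.0, -0.0]]
force: [-4.4, 0.9, 4.0]
opening: 0.0095
```

Call:
{"name": "play_rows", "arguments": {"targets": [[0,0.5,0,0],[0,1,0,0],[0,1.3,0,0],[0,1.5,0,0],[0,1.6,0,0],[0,1.6,0,0]]}}

```text
time: 20.8
tcp_pos: [0.5116, -0.3046, 0.0741]
ee_rot: [[0.951, 0.001, 0.309], [-0.309, 0.001, 0.951], [0.001, -1.0, 0.001]]
force: [-12.9, 8.3, 39.0]
opening: 0.0093
```

Bottomed at 0.074, as expected. Release and back out.

Call:
{"name": "play_rows", "arguments": {"targets": [[0,-0.1,0,0],[0,-0.1,0,0],[0,-0.1,0,0]]}}

```text
time: 21.1
tcp_pos: [0.5115, -0.3046, 0.0742]
ee_rot: [[0.951, 0.0, 0.309], [-0.309, 0.0, 0.951], [0.0, -1.0, 0.0]]
force: [-8.3, 5.5, 20.4]
opening: 0.0095
```

Call:
{"name": "play_rows", "arguments": {"targets": [[0,0,0,0],[0,0,0,0],[0,0,0,0],[0,0,0,0],[0,-3,0,0],[0,-7,0,0],[0,-11,0,0],[0,-16,0,0]], "jaw": 4}}

```text
time: 21.9
tcp_pos: [0.5109, -0.3042, 0.2338]
ee_rot: [[0.951, -0.002, 0.309], [-0.309, 0.001, 0.951], [-0.002, -1.0, -0.0]]
force: [0.0, -0.3, 0.3]
opening: 0.0401
```

```bash
python3 d.py stand .045 0.001 .26; python3 w.py w10; python3 e.py w10.npz jig .1 .12 -.03 .03
```

```text
t 21.9 tcp [ 0.5109 -0.3042  0.2338] yaw -18.0 tilt 0.1 F [ 0.  -0.3  0.3] open 0.0401
move [-22.45  -2.58  57.85] twist -0.6161
[ 0.5361 -0.2262  0.3777] [-0.1003 -0.3024 -0.9479]
w10.npz jig 1505 x [-0.0071 -0.0015  0.0108] y [-0.0438  0.0119  0.0497] z [0.109  0.1105] dyaw -1.71 x0 -0.0012
```

View pics/w10.png

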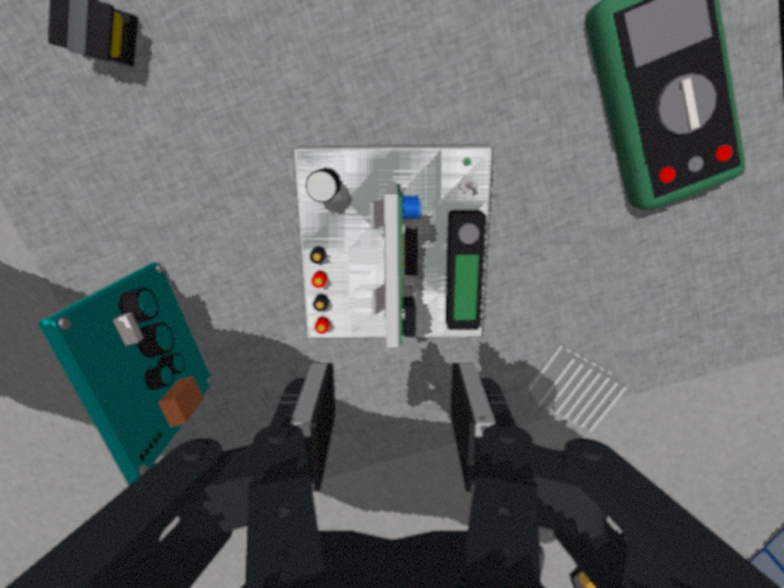

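Short board seated in the jig (edge at (393,190-345), top z 0.109 = home); capacitor untouched at (322,185). Back to the stand for the straight board.

Call:
{"name": "play_rows", "arguments": {"targets": [[-1.7,-0.5,4.3,-0.05],[-3.4,-1,8.6,-0.1],[-5.1,-1.5,13,-0.14],[-6.8,-2,17.4,-0.19],[-8.5,-2.5,21.7,-0.24],[-10.2,-2.6,26,-0.28],[-11.9,-2.6,30.4,-0.33],[-13.6,-2.6,34.7,-0.38]]}}

```text
time: 22.75
tcp_pos: [0.4891, 0.0695, 0.2594]
ee_rot: [[0.998, 0.001, -0.068], [0.068, 0.0, 0.998], [0.001, -1.0, 0.0]]
force: [1.0, -0.0, -0.1]
opening: 0.0397
```

```bash
python3 d.py stand .045 0.001 .26
```

```text
t 22.75 tcp [0.4891 0.0695 0.2594] yaw 3.9 tilt 0.06 F [ 1.  -0.  -0.1] open 0.0397
move [ 0.39 -0.06 24.62] twist -0.2339
```

Call:
{"name": "play_rows", "arguments": {"targets": [[0,0,4.2,-0.04],[0.1,0,8.4,-0.08],[0.1,0,12.5,-0.12],[0.2,0,16.6,-0.16],[0.3,0,20.6,-0.2],[0.4,0,24.5,-0.23],[0.4,0,24.5,-0.23],[0.4,0,24.5,-0.23]]}}

```text
time: 23.55
tcp_pos: [0.477, 0.3127, 0.2587]
ee_rot: [[0.956, -0.0, -0.293], [0.293, -0.0, 0.956], [-0.0, -1.0, -0.0]]
force: [0.8, -0.9, 0.5]
opening: 0.04
```

```bash
python3 d.py stand .045 0.001 .106
```

```text
t 23.55 tcp [0.477  0.3127 0.2587] yaw 17.02 tilt 0.03 F [ 0.8 -0.9  0.5] open 0.04
move [1.000e-02 1.527e+01 2.800e-01] twist -0.0049
```

Call:
{"name": "play_rows", "arguments": {"targets": [[0,3,0.3,0],[0,6,0.3,-0.005],[0,9,0.3,-0.005],[0,12,0.3,-0.005],[0,14,0.3,-0.005],[0,15.2,0.3,-0.005],[0,15.2,0.3,-0.005],[0,15.2,0.3,-0.005]]}}

```text
time: 24.35
tcp_pos: [0.4769, 0.3148, 0.1079]
ee_rot: [[0.955, 0.001, -0.296], [0.296, 0.0, 0.955], [0.001, -1.0, 0.0]]
force: [-0.4, 1.0, -0.0]
opening: 0.0397
```

Call:
{"name": "play_rows", "arguments": {"targets": [[0,0,0,0],[0,0,0,0],[0,0,0,0],[0,0,0,0],[0,0,0,0],[0,0,0,0]], "jaw": 0}}

```text
time: 24.95
tcp_pos: [0.4765, 0.3153, 0.1081]
ee_rot: [[0.955, 0.001, -0.297], [0.297, 0.001, 0.955], [0.001, -1.0, 0.0]]
force: [-3.3, -1.5, 10.4]
opening: 0.0091
```

Call:
{"name": "play_rows", "arguments": {"targets": [[0,-0.5,0,0],[0,-1.5,0,0],[0,-3,0,0],[0,-5,0,0],[0,-8,0,0],[0,-11,0,0],[0,-15,0,0],[0,-15,0,0]]}}

```text
time: 25.75
tcp_pos: [0.4781, 0.316, 0.2626]
ee_rot: [[0.955, 0.006, -0.296], [0.296, 0.005, 0.955], [0.007, -1.0, 0.003]]
force: [0.3, 0.3, -4.6]
opening: 0.0092
```

```bash
python3 d.py rack .036 0.002 .26
```

```text
t 25.75 tcp [0.4781 0.316  0.2626] yaw 17.21 tilt 0.44 F [ 0.3  0.3 -4.6] open 0.0092
move [  8.43   0.21 -36.02] twist 0.1485
```

Call:
{"name": "play_rows", "arguments": {"targets": [[1.1,0,-4.5,0.02],[2.1,0,-9,0.04],[3.1,0,-13.5,0.06],[4.2,0,-18,0.08],[5.2,0,-22.5,0.1],[6.3,0,-27,0.12],[7.4,0,-31.5,0.14],[8.5,0,-36.1,0.149]]}}

```text
time: 26.55
tcp_pos: [0.665, -0.006, 0.2571]
ee_rot: [[0.989, -0.0, -0.151], [0.151, 0.0, 0.989], [-0.0, -1.0, 0.0]]
force: [0.4, 0.7, -2.8]
opening: 0.009
```

Call:
{"name": "play_rows", "arguments": {"targets": [[0,0,0,0],[0,0,0,0],[0,0,0,0],[0,0,0,0]]}}

```text
time: 26.95
tcp_pos: [0.6642, -0.0032, 0.2571]
ee_rot: [[0.988, -0.0, -0.153], [0.153, 0.001, 0.988], [-0.0, -1.0, 0.001]]
force: [-0.5, 0.5, -4.7]
opening: 0.0092
```

```bash
python3 d.py rack .036 0.0005 .107; python3 w.py w11; python3 e.py w11.npz rack .008 .016 -.07 .07
```

```text
t 26.95 tcp [ 0.6642 -0.0032  0.2571] yaw 8.8 tilt 0.03 F [-0.5  0.5 -4.7] open 0.0092
move [ 0.1  15.01 -0.17] twist 0.0017
[0.6513 0.0779 0.401 ] [ 0.048  -0.3144 -0.9481]
w11.npz rack 6904 x [-0.0614 -0.0163  0.0568] y [-0.057   0.0218  0.0702] z [0.0113 0.0146] dyaw -13.52 x0 -0.0169
```

Call:
{"name": "play_rows", "arguments": {"targets": [[0.1,3,-0.1,0],[0.1,6,-0.1,0],[0.1,9,-0.1,0],[0.1,10.8,-0.1,0],[0.1,11.8,-0.1,0],[0.1,12.4,-0.1,0],[0.1,13,-0.1,0],[0.1,13.5,-0.1,0]]}}

```text
time: 27.8
tcp_pos: [0.6658, -0.0053, 0.1229]
ee_rot: [[0.988, 0.001, -0.151], [0.151, 0.0, 0.988], [0.001, -1.0, 0.0]]
force: [-3.4, -0.7, 1.0]
opening: 0.009
```

Call:
{"name": "play_rows", "arguments": {"targets": [[0,0.5,0,0],[0,1,0,0],[0,1.3,0,0],[0,1.5,0,0],[0,1.6,0,0],[0,1.6,0,0]]}}

```text
time: 28.4
tcp_pos: [0.6662, -0.0056, 0.1081]
ee_rot: [[0.989, 0.002, -0.151], [0.151, 0.0, 0.989], [0.002, -1.0, 0.0]]
force: [-11.5, -0.6, 28.4]
opening: 0.0089
```

Call:
{"name": "play_rows", "arguments": {"targets": [[0,0,0,0],[0,0,0,0],[0,0,0,0],[0,0,0,0],[0,-3,0,0],[0,-7,0,0],[0,-11,0,0],[0,-15,0,0]], "jaw": 4}}

```text
time: 29.2
tcp_pos: [0.6655, -0.0054, 0.2576]
ee_rot: [[0.988, -0.0, -0.151], [0.151, -0.0, 0.988], [-0.0, -1.0, -0.0]]
force: [0.1, -0.6, 0.7]
opening: 0.0403
```

```bash
python3 d.py stand -.045 0.001 .26; python3 w.py w12; python3 e.py w12.npz rack .13 .15 .01 .065
```

```text
t 29.2 tcp [ 0.6655 -0.0054  0.2576] yaw 8.7 tilt 0.01 F [ 0.1 -0.6  0.7] open 0.0403
move [-22.75  -0.25  33.22] twist -0.1501
[0.6528 0.0758 0.4014] [ 0.0477 -0.3151 -0.9479]
w12.npz rack 1737 x [0.0309 0.0354 0.0404] y [-0.0574  0.0074  0.0599] z [0.1411 0.1424] dyaw 0.18 x0 0.0357
```

Straight board is back (x 35.7, top z 0.141, y within 1 mm of the original). Now the stepped one.

Call:
{"name": "play_rows", "arguments": {"targets": [[-2.9,0,4.1,-0.02],[-5.7,0,8.3,-0.04],[-8.6,0,12.4,-0.06],[-11.4,0,16.6,-0.08],[-14.2,0,20.7,-0.1],[-17,0,24.9,-0.12],[-19.9,0,29,-0.14],[-22.7,0,33.2,-0.15]]}}

```text
time: 30.05
tcp_pos: [0.3909, 0.288, 0.2561]
ee_rot: [[0.955, 0.0, -0.298], [0.298, 0.0, 0.955], [0.001, -1.0, 0.0]]
force: [1.3, 0.1, -0.2]
opening: 0.04
```

Call:
{"name": "play_rows", "arguments": {"targets": [[0,0,0,0],[0,0,0,0],[0,0,0,0],[0,0,0,0]]}}

```text
time: 30.45
tcp_pos: [0.3933, 0.2859, 0.256]
ee_rot: [[0.955, 0.0, -0.295], [0.295, -0.0, 0.955], [0.0, -1.0, -0.0]]
force: [-0.5, 0.2, -0.1]
opening: 0.0399
```

```bash
python3 d.py stand -.045 0.001 .106; python3 w.py w13; python3 e.py w13.npz stand .13 .15 -.07 -.02
```

```text
t 30.45 tcp [0.3933 0.2859 0.256 ] yaw 17.19 tilt 0.02 F [-0.5  0.2 -0.1] open 0.0399
move [-0.21 15.    0.34] twist -0.002
[0.3687 0.3645 0.3998] [ 0.0938 -0.3047 -0.9478]
w13.npz stand 1018 x [-0.0503 -0.0458 -0.041 ] y [-0.0328  0.0036  0.0354] z [0.1411 0.1425] dyaw 0.26 x0 -0.0456
```

Call:
{"name": "play_rows", "arguments": {"targets": [[-0.2,3,0.3,0],[-0.2,6,0.3,0],[-0.2,9,0.3,0],[-0.2,12,0.3,0],[-0.2,14,0.3,0],[-0.2,15,0.3,0],[-0.2,15,0.3,0],[-0.2,15,0.3,0]]}}

```text
time: 31.3
tcp_pos: [0.3903, 0.2891, 0.1067]
ee_rot: [[0.955, 0.001, -0.297], [0.297, 0.0, 0.955], [0.001, -1.0, 0.0]]
force: [-0.3, 0.0, -0.2]
opening: 0.0404
```

Call:
{"name": "play_rows", "arguments": {"targets": [[0,0,0,0],[0,0,0,0],[0,0,0,0],[0,0,0,0],[0,0,0,0],[0,0,0,0]], "jaw": 0}}

```text
time: 31.9
tcp_pos: [0.39, 0.2894, 0.107]
ee_rot: [[0.955, 0.001, -0.298], [0.298, 0.001, 0.955], [0.001, -1.0, 0.001]]
force: [-2.2, -2.3, 9.8]
opening: 0.0093
```

Call:
{"name": "play_rows", "arguments": {"targets": [[0,-0.5,0,0],[0,-1.5,0,0],[0,-3,0,0],[0,-5,0,0],[0,-8,0,0],[0,-11,0,0],[0,-16,0,0],[0,-16,0,0]]}}

```text
time: 32.7
tcp_pos: [0.3915, 0.2902, 0.2719]
ee_rot: [[0.955, 0.006, -0.297], [0.297, 0.006, 0.955], [0.007, -1.0, 0.004]]
force: [0.2, 0.5, -4.1]
opening: 0.0095
```

```bash
python3 d.py rack -.036 0.0015 .26
```

```text
t 32.7 tcp [0.3915 0.2902 0.2719] yaw 17.26 tilt 0.48 F [ 0.2  0.5 -4.1] open 0.0095
move [ 10.3    1.12 -35.12] twist 0.1494
```

Call:
{"name": "play_rows", "arguments": {"targets": [[1.3,0,-4.4,0.02],[2.6,0,-8.8,0.04],[3.9,0,-13.2,0.06],[5.2,0,-17.6,0.08],[6.5,0,-22,0.1],[7.8,0,-26.4,0.12],[9.1,0,-30.8,0.14],[10.4,0,-35.3,0.149]]}}

```text
time: 33.5
tcp_pos: [0.5944, -0.0185, 0.2662]
ee_rot: [[0.988, -0.0, -0.152], [0.152, 0.0, 0.988], [-0.0, -1.0, 0.0]]
force: [1.6, 1.4, -4.0]
opening: 0.0093
```

Call:
{"name": "play_rows", "arguments": {"targets": [[0,0,0,0],[0,0,0,0],[0,0,0,0],[0,0,0,0]]}}

```text
time: 33.9
tcp_pos: [0.5936, -0.0158, 0.2662]
ee_rot: [[0.988, -0.0, -0.154], [0.154, 0.001, 0.988], [0.0, -1.0, 0.001]]
force: [0.7, 0.7, -4.5]
opening: 0.0088
```

```bash
python3 d.py rack -.036 0.0015 .106
```

```text
t 33.9 tcp [ 0.5936 -0.0158  0.2662] yaw 8.86 tilt 0.03 F [ 0.7  0.7 -4.5] open 0.0088
move [ 0.06 16.02  0.1 ] twist 0.0027
```

Call:
{"name": "play_rows", "arguments": {"targets": [[0.1,3.5,0.1,0],[0.1,7,0.1,0],[0.1,10,0.1,0],[0.1,11.8,0.1,0],[0.1,12.8,0.1,0],[0.1,13.4,0.1,0],[0.1,14,0.1,0],[0.1,14.5,0.1,0]]}}

```text
time: 34.7
tcp_pos: [0.5947, -0.0158, 0.1217]
ee_rot: [[0.988, -0.0, -0.152], [0.152, 0.0, 0.988], [-0.0, -1.0, 0.0]]
force: [-4.7, 0.1, 2.0]
opening: 0.0091
```

Call:
{"name": "play_rows", "arguments": {"targets": [[0,0.5,0,0],[0,1,0,0],[0,1.3,0,0],[0,1.5,0,0],[0,1.6,0,0],[0,1.6,0,0]]}}

```text
time: 35.3
tcp_pos: [0.5953, -0.0165, 0.107]
ee_rot: [[0.988, 0.001, -0.152], [0.152, 0.0, 0.988], [0.001, -1.0, -0.0]]
force: [-11.7, -3.1, 28.3]
opening: 0.0091
```

Call:
{"name": "play_rows", "arguments": {"targets": [[0,0,0,0],[0,0,0,0],[0,0,0,0],[0,0,0,0],[0,-3,0,0],[0,-7,0,0],[0,-11,0,0],[0,-15,0,0]], "jaw": 4}}

```text
time: 36.1
tcp_pos: [0.5947, -0.0159, 0.2567]
ee_rot: [[0.988, 0.0, -0.152], [0.152, -0.0, 0.988], [0.0, -1.0, -0.0]]
force: [-0.2, 0.5, -0.0]
opening: 0.0399
```

Call:
{"name": "play_rows", "arguments": {"targets": [[0,0,0,0],[0,0,0,0],[0,0,0,0],[0,0,0,0]]}}

```text
time: 36.5
tcp_pos: [0.5944, -0.0158, 0.254]
ee_rot: [[0.988, -0.002, -0.152], [0.152, -0.0, 0.988], [-0.002, -1.0, 0.0]]
force: [-0.1, 0.6, -1.3]
opening: 0.04
```

```bash
python3 d.py rack -.036 0 .26; python3 w.py w14; python3 e.py w14.npz rack .13 .15 -.065 -.01;python3 e.py w14.npz rack .13 .15 .01 .065
python3 - <<'E'
from h import *
for n in ['scene','side']:
    g=cam(n); save(g,n+'9'); np.savez(f'{n}9.npz',**{k:g[k] for k in ['image','z_map','K','d','R','t']})
    X=cloud(g);Y=cloud(dict(np.load(n+'0.npz')))
    for nm,c,r,z in [('reel',(.36,.094),.035,.03),('transf',(.361,-.098),.03,.025),('cap',(.4805,-.2369),.02,.045)]:
        print(n,nm,[np.median(A[(np.hypot(A[...,0]-c[0],A[...,1]-c[1])<r)&(A[...,2]>z)&(A[...,2]<.08)],0).round(4) for A in(Y,X)])
E
python3 e.py scene9.npz jig .1 .115 -.02 .025;python3 e.py side9.npz jig .1 .115 -.02 .025
```

```text
t 36.5 tcp [ 0.5944 -0.0158  0.254 ] yaw 8.76 tilt 0.1 F [-0.1  0.6 -1.3] open 0.04
move [-0.01 -0.6  -0.02] twist 0.0011
[0.5818 0.0654 0.3978] [ 0.0464 -0.3152 -0.9479]
w14.npz rack 1021 x [-0.0408 -0.0367 -0.0317] y [-0.0356  0.0005  0.033 ] z [0.1411 0.1425] dyaw 0.08 x0 -0.0363
w14.npz rack 2229 x [0.0303 0.0341 0.0403] y [-0.0575  0.0071  0.0594] z [0.1408 0.1424] dyaw -0.11 x0 0.0345
scene reel [array([0.3635, 0.0939, 0.044 ]), array([nan, nan, nan])]
scene transf [array([ 0.3655, -0.0966,  0.0346]), array([ 0.3655, -0.0969,  0.0349])]
scene cap [array([ 0.4845, -0.2411,  0.0589]), array([ 0.4844, -0.2412,  0.0593])]
side reel [array([0.3589, 0.0914, 0.0442]), array([0.3591, 0.0913, 0.0441])]
side transf [array([ 0.3611, -0.0983,  0.0347]), array([ 0.3612, -0.0983,  0.0346])]
side cap [array([ 0.4781, -0.2455,  0.0588]), array([ 0.4785, -0.2459,  0.0591])]
scene9.npz jig 267 x [-0.0082 -0.0004  0.0101] y [-0.0434  0.0054  0.0516] z [0.1072 0.111 ] dyaw 0.01 x0 -0.0009
side9.npz jig 574 x [-0.0073 -0.0031  0.0064] y [-0.046  -0.0019  0.0487] z [0.107  0.1095] dyaw -1.14 x0 -0.0025
  return _methods._mean(a, axis=axis, dtype=dtype,
  ret = um.true_divide(
```

View pics/scene9.png

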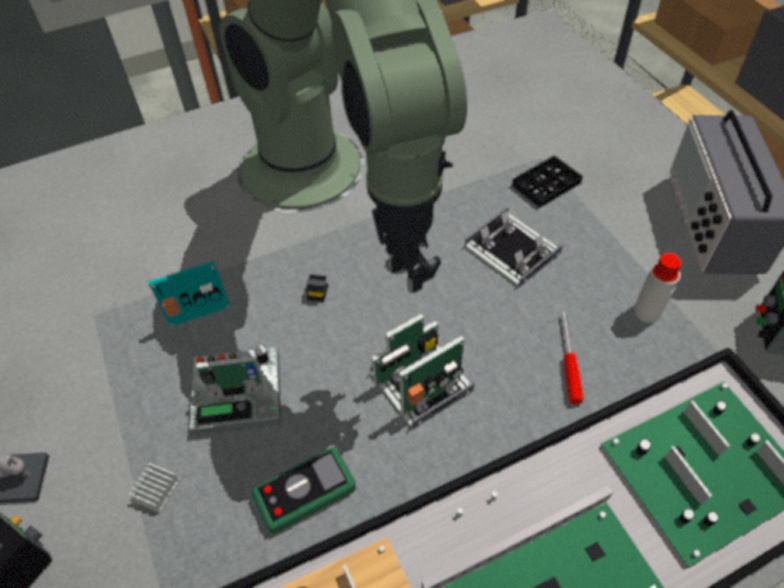

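The scene shows both tall boards back in the rack at (410,340) and (432,375), the short one in the jig at (225,370), and the stand empty. The gripper is clear, so I'm handing in.

```bash
python3 -c "
from plant import arm
print(arm.finish_job())"
```

```text
the job is handed in; nothing more can be done
None
```

I parked both tall boards in the stand, moved the short board into the jig slot, then put the stepped and straight boards back in their own rack slots. The job was handed in at about 37 s of the 120 s allowed, with no verdict reported.

| Board | Final position | Top height | Home? |
|---|---|---|---|
| Stepped | rack x ≈ -36 mm, y about 2–4 mm from its first measured position (limit 14 mm) | 0.141 m, as at the start | yes |
| Straight | rack x ≈ +35 mm, y within 1 mm of its first measured position | 0.141 m, as at the start | yes |
| Short | jig x ≈ -1 to -2.5 mm, y ≈ +1 to +4 mm | 0.109 m from the wrist camera, which is fully home | yes |

- **Alignment:** the tall boards measured within 0.2° of the rack. The short board read 0 to -1.7° across views, with limits of 6 to 8°.
- **Bystanders:** the solder reel, transformer and capacitor all read within 0.5 mm of their starting positions.
- **Checks that disagreed:** the final scene view of the reel was hidden by the arm, so its check rests on the side camera alone. The views also differ by about 2 mm on the short board's x and y, which is within the calibration.
- **Force:** the highest reading I saw was about 57 N while seating the stepped board in the stand. The wrist limit is 120 N.

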